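# Close the swing-bolt clamp on a rail tube

### The job

The tube of the utensil rail lies loose in its stand. Close the clamp on it: swing the hinged upper half over onto the tube, then swing the bolt up into the slot of its lug, and push the knob straight down along the bolt, by feel and not hard (about 15 N), until it sits tight on the lug and holds the tube. Leave the tube in its place and do not disturb the things around.

Things in the scene. Friction and masses are not known exactly. Their poses are not given: they have to be found in the camera images.
- stand: Fixed rail stand: oak base 92 x 225 x 14 mm, two aluminium saddles carrying a horizontal tube (axis z 85 mm). Origin on the worktop straight below the tube axis, at the saddle with the hinged clamp; y runs along the tube (the plain second saddle stands at y +135 mm), x from the bolt side to the hinge side (roughly away from the robot), z up.
- flap_hinge (a point): Middle of the hinge axis of the clamp's upper half, at x +28, y 0, z 85 mm of the stand; the axis is parallel to the stand's y.
- bolt_pivot (a point): Middle of the pivot axis of the swing bolt, at x -42, y 0, z 60 mm of the stand; the axis is parallel to the stand's y. It lies between two cheeks that reach y +-10 mm.
- flap_angle (a joint): Angle (rad) of the hinged upper half: about 0 lying on the tube with its lug level, 1.57 upright, more leaning back away from the bolt; starts at 1.75 to 2.05. Stays where it is left (1.5 N at the lug moves it). Its rubber liner's thickness differs from case to case and is not told, so the closed half comes to rest anywhere from -0.04 to +0.04 rad.
- lug (a point): Slotted aluminium lug, the free end of the hinged half: a fork 22 mm wide (y), 6 mm thick, open-ended slot 10 mm wide, a 5 mm lip on the outer end of each prong. This point is on its top face at the bolt's place: 70 mm from the hinge towards the bolt and 6 mm above it at angle 0. Own x to the hinge, z off the top face. Prongs reach x -20 to +8 mm; pinch across the width near x -8.
- flap: The hinged upper half of the clamp with its lug: an aluminium half ring 34 mm wide over the tube. Two steel seat strips in the prongs stop the knob; they stand 0 to 3.5 mm above the prongs' top, set differently from case to case and not told. Origin on the hinge axis; at angle 0 its axes are the stand's. The lug's solid root, good to press it home on, lies at x -62 to -47 mm.
- bolt (a joint): Angle (rad) of the swing bolt about its pivot: 0 upright in the slot (a stop), growing as it leans out to -x of the stand; starts at 1.05 to 1.4. Steel shank 7 mm thick. It stays where it is left (about 1 N at the knob moves it).
- knob: Black round knob on the bolt, 30 mm diameter, 24 mm high. Origin at the centre of its flat underside, own z along the bolt away from the pivot. Starts high on the bolt, underside 48 to 49 mm from the pivot, where it clears the lug and lips once the half is pressed home; slides down up to 22 mm. Wider than the lug: fingers that pinch it along the stand's y pass outside the prongs.
- knob_top (a point): Centre of the knob's flat closed top. The knob slides along the bolt with a friction of 6 N and stays where it is left. On the seat strips it stops rigidly: pushed down with 11 to 20 N in all (6 N of it friction) it then stays tight; more than 26 N would be too hard for the liner.
- tube: Loose steel tube, 26 mm diameter, 213 mm long over its grey end plugs, lying in the two saddles. Origin at its middle on the axis, own y along it.
- timer: Bystander: round white kitchen timer, 67 mm across, 48 mm high; origin under its centre.
- cup: Bystander: small blue-grey espresso cup, 63 mm across, 86 mm with its handle, 50 mm high; origin under its centre.
- spice: Bystander: small round glass spice jar with a timber lid, 47 mm across, 88 mm high; origin under its centre.

How it is judged:
By the outcome, as a careful person would: the job done as asked, in the order asked, and still so for the second after the job is handed in, with the robot touching nothing.
It also fails if it takes over 62 s, if anything falls off the work surface, if the arm or the gripper's body presses on something with over 40 N, if the wrist force passes 120 N, or if a joint passes its speed limit or range.

### The arm

A 6-joint arm with a two-finger parallel gripper is mounted at the origin on a cart in front of the work surface, level with it; the furniture and walls round the work are solid. World frame = base frame: x ahead of the robot, y to its left, z up, the work surface at z = 0. Lengths are in m, angles in rad, forces in N, time in s.
With the tool pointing down it reaches from about 0.35 to 0.775 m from the base axis. Payload 5.5 kg.
Tool frame: the origin (TCP) lies at the very end of the fingers, on their centre line; the grasp point (between the pads) lies env.pinch_z behind it (env.pinch_z is the distance from the TCP to the grasp point, in m); z points along the fingers, y is the line along which they close (so a half turn about z gives the same grasp; the last joint's range is limited). The gripper opens to 85 mm and grips with 20 to 120 N. Pads are 22 mm wide; open, the fingers measure 114 mm over their backs; the gripper's body (76 mm by 85 mm) begins 54 mm behind the grasp point. The pads swing forward as they close: fully open they stand 13 mm farther back than shut.
Start: joints at [-1.316, 0.313, 0.046, 1.304, 0, 1.431], TCP at [0.221, -0.531, 0.211] pointing down, gripper open.
Joint ranges: [-2.76, 2.76], [-0.86, 1.69], [-1.03, 1.26], [-2.2, 2.34], [-1.47, 1.5], [-3.14, 3.14]. Speed limits (rad/s): [2.57, 2.57, 3.14, 3.14, 3.14, 3.14].

### API

Orientations are given as a unit quaternion [w, x, y, z].
In Python, from workcell import env, eyes gives the robot as it stands.
- The arm moves only by the shell command python3 -m jog 'ROWS' [FORCE]. ROWS is JSON, one flat list of numbers, 7 for each row, row after row: the shift along the world's x, y, z as a fraction of full scale, then the turn, a rotation vector about the world's x, y, z as a fraction of full scale, then the opening, from -1 (shut) to 1 (fully open), so that 0 is half open. A call has 1 to 12 rows; each row is the pose to reach, as a shift and turn from the pose commanded when the call began, turning the shorter way round; what a row does not reach only later rows make up. Full scale, the value 1, is 20 cm for a shift and pi rad for a turn. A row lasts 1/12 s, in which the tool goes at most 41.7 mm and 7.16 degrees, less where a joint would pass 70% of its speed; a pose out of reach is approached as far as the arm can. A call with a number of a shift or a turn outside -1 to 1 is refused whole. A call with a gripper value outside its range is refused whole. The fingers move at their own pace and stop on an object; FORCE is the grip in N (left out, the last holds). Time passes only in rows, so rows that repeat a pose let the fingers close. It gives the time, the measured TCP pose, the force, the opening and the grip force at its end, in the units of the state.
- env.get_state(): the state, without advancing time (a new reading comes with each control period).
- eyes.read_camera(name): name is "scene" or "top"; returns (picture, depth): 400x640x3 uint8, red, green, blue; 400x640 float32, m along the optical axis (not along the pixel's ray), 0 where there is no reading.
- eyes.calibration(name): a dict with "fx", "fy", "cx", "cy" (pixels), "R" (3x3) and "t" (3): a world point X has camera coordinates R X + t. Camera axes: x right, y down, z forward; pixel columns grow to the right and rows downward; lengths in m; the calibration is good to about 2 mm. A picture is of the moment at which its call begins. calibration takes no time and is no camera call.
- env.hand_in(): hands the job in; it is judged then, once.
The state is a dict: "clock": time; "joint_pos": joint angles; "qvel": joint speeds; "tau": joint torques, N m; "tcp_pos": TCP position; "orientation": TCP orientation; "wrist_force": force on the tool from outside, world axes, zero at the start; "ft_torque": the same for the moment, N m; "finger_gap": finger opening in m; "grip_force": force on a finger pad.
Only numpy, scipy, OpenCV 4.12 (cv2) and the standard library are available. Lean on these libraries where they do the work, as an engineer would, in place of code of your own. Each camera call takes 0.05 s, during which the arm holds its last target. There are 200 camera calls.

## Working session

There is one attempt and no reset: what is moved stays moved. The work goes in short steps, Python scripts to look and compute and a shell command to move; the robot and the scene stay as the last step left them, time stands still between calls to the robot, and variables do not carry over. Pictures are saved under pics/ and viewed, at most 10 in all, crops included, and the job is handed in when it is done.

```bash
ls; mkdir -p pics; python3 - <<'E'
from workcell import env, eyes
import cv2,numpy as np
print(env.pinch_z, env.get_state())
for n in("scene","top"):
    p,d=eyes.read_camera(n); np.savez(f"pics/{n}0.npz",p=p,d=d)
    cv2.imwrite(f"pics/{n}0.png",p[...,::-1]); print(n,eyes.calibration(n))
E
```

```text
pics
0.0187 {'clock': 0.0, 'joint_pos': array([-1.31559259e+00,  3.14013646e-01,  4.49761472e-02,  1.30358050e+00,
       -2.20046953e-05,  1.43123852e+00]), 'qvel': array([ 1.22158941e-03,  3.06854383e-05,  6.08501568e-04,  3.35925602e-04,
       -6.22301181e-04,  8.26073278e-05]), 'tau': array([-2.51568226e-04, -4.80630004e+01,  2.98530400e+01,  1.92724908e-02,
       -2.28335853e-04,  2.54429096e-06]), 'tcp_pos': array([ 0.22100689, -0.5302432 ,  0.2098002 ]), 'orientation': array([-9.08676367e-04,  9.80583166e-01,  1.96101567e-01, -6.36217611e-05]), 'wrist_force': array([-0.08153851, -0.21652948, -0.55274043]), 'ft_torque': array([-0.02827685,  0.03115763,  0.0276209 ]), 'grip_force': 0.0, 'finger_gap': 0.08560041510803812}
scene {'fx': 453.420861400503, 'fy': 453.420861400503, 'cx': 322.2403611940218, 'cy': 197.64457898553414, 'R': array([[-0.84282395, -0.53795192,  0.01598511],
       [-0.29684482,  0.43988944, -0.84757326],
       [ 0.44892198, -0.71910014, -0.5304376 ]]), 't': array([0.45703987, 0.25116163, 0.67935617])}
top {'fx': 386.11986165285555, 'fy': 386.11986165285555, 'cx': 313.35376564432806, 'cy': 199.28806255957232, 'R': array([[-0.00156542, -0.99998878,  0.00446994],
       [-0.99598332,  0.00115895, -0.08953145],
       [ 0.08952526, -0.00459214, -0.99597397]]), 't': array([0.0109709 , 0.56467119, 0.95656877])}
```

View pics/scene0.png

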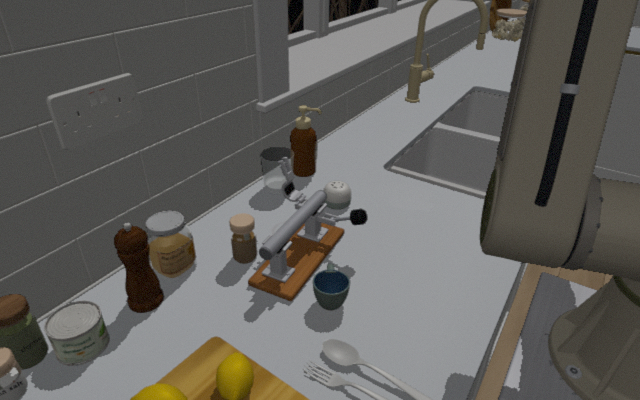

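View pics/top0.png

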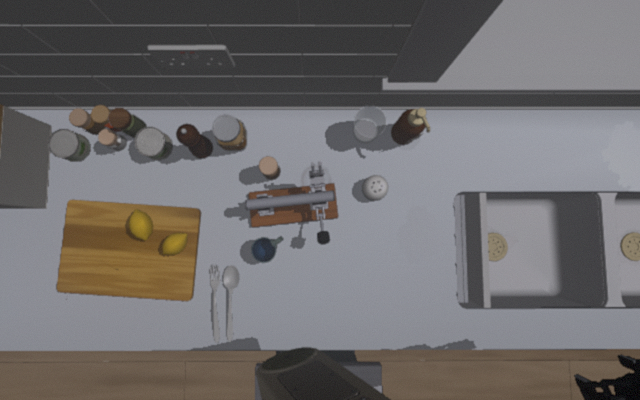

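The top view shows the tube from (248,203) to (332,196), with the clamp saddle near (318,195), the knob at (323,237) and the raised half leaning back at (317,168). The cup is at (264,249), the spice jar at (269,167) and the timer at (375,188).

```bash
cat > h.py <<'E'
import numpy as np,cv2
from workcell import env,eyes
def cloud(n,d):
    c=eyes.calibration(n); v,u=np.mgrid[:400,:640]
    P=np.stack([(u-c["cx"])/c["fx"]*d,(v-c["cy"])/c["fy"]*d,d],-1)
    W=(P-c["t"])@c["R"]; W[d==0]=np.nan; return W
def proj(n,X):
    c=eyes.calibration(n); p=np.atleast_2d(X)@c["R"].T+c["t"]
    return np.c_[p[:,0]/p[:,2]*c["fx"]+c["cx"],p[:,1]/p[:,2]*c["fy"]+c["cy"]]
E
python3 - <<'E'
from h import *
np.set_printoptions(precision=4,suppress=True)
D={n:np.load(f"pics/{n}0.npz") for n in("scene","top")}
W={n:cloud(n,D[n]["d"]) for n in D}
def reg(n,c0,c1,r0,r1,lo,hi):
    w=W[n][r0:r1,c0:c1].reshape(-1,3); p=D[n]["p"][r0:r1,c0:c1].reshape(-1,3)
    m=(w[:,2]>lo)&(w[:,2]<hi); return w[m],p[m].astype(int)
# worktop height check
for n,b in(("top",(380,430,220,300)),("scene",(380,440,240,300))): print(n,np.nanmedian(W[n][b[2]:b[3],b[0]:b[1],2]))
# base board
w,p=reg("top",235,350,170,235,.008,.022); m=(p[:,0]-p[:,2]>30); w=w[m]
print("board",len(w),cv2.minAreaRect(w[:,:2].astype(np.float32)*1000))
# tube
w,p=reg("top",246,306,185,215,.088,.105); vx=cv2.fitLine(w[:,:2].astype(np.float32),cv2.DIST_HUBER,0,.01,.01).ravel(); print("tube top",len(w),vx,np.percentile(w[:,2],[5,50,95]),w[:,1].max(),w[:,1].min())
w,p=reg("scene",262,325,190,260,.088,.105);vx=cv2.fitLine(w[:,:2].astype(np.float32),cv2.DIST_HUBER,0,.01,.01).ravel(); print("tube scene",len(w),vx,np.percentile(w[:,2],[5,50,95]),w[:,1].max(),w[:,1].min())
# knob
for n,b in(("top",(312,334,226,248)),("scene",(345,372,205,230))):
    w,p=reg(n,*b,.03,.2); m=p.max(1)<70; w=w[m]; print("knob",n,len(w),w.min(0),w.max(0),np.median(w,0))
for n,b in(("top",(305,335,155,190)),("scene",(275,305,155,205))):
    w,p=reg(n,*b,.1,.25); print("flap",n,len(w),w.min(0),w.max(0),np.median(w,0))
for n,b,s in(("top",(295,345,145,250),8),("scene",(250,380,140,300),6)):
    im=D[n]["p"][b[2]:b[3],b[0]:b[1],::-1]; cv2.imwrite(f"pics/{n}crop.png",cv2.resize(im,None,fx=s if n=="scene" else 5.6,fy=s if n=="scene" else 5.6,interpolation=cv2.INTER_CUBIC)[:600,:800])
E
```

```text
top 0.000285535567661172
scene -0.0002866989863905845
board 1049 ((552.1325073242188, 63.69448471069336), (88.40593719482422, 221.50665283203125), 6.443883419036865)
tube top 609 [ 0.1084 -0.9941  0.5531  0.0995] [0.0903 0.0957 0.0991] 0.170120111402463 0.03017178930905997
tube scene 1126 [ 0.1533 -0.9882  0.5524  0.0891] [0.089  0.0953 0.0985] 0.17557770533993078 -0.03836272995243145
knob top 119 [ 0.4555 -0.0238  0.0848] [ 0.4838 -0.0002  0.1054] [ 0.4698 -0.0118  0.0962]
knob scene 222 [ 0.454  -0.0187  0.0718] [0.4875 0.0064 0.1029] [ 0.4665 -0.0008  0.0905]
flap top 136 [ 0.6104 -0.0117  0.1008] [0.637  0.0207 0.1706] [0.6181 0.0046 0.1413]
flap scene 351 [ 0.6099 -0.0129  0.1001] [0.6366 0.0259 0.1693] [0.6195 0.0114 0.1365]
```

```bash
python3 - <<'E'
from h import *
from scipy.optimize import least_squares
np.set_printoptions(precision=4,suppress=True)
D={n:np.load(f"pics/{n}0.npz") for n in("scene","top")}
W={n:cloud(n,D[n]["d"]) for n in D}
pts={}
for n,b in(("top",(248,306,180,220)),("scene",(262,325,185,260))):
    w=W[n][b[2]:b[3],b[0]:b[1]].reshape(-1,3); 
    ax=.557-.11*(w[:,1]-.0637)
    m=(w[:,2]>.085)&(w[:,2]<.102)&(abs(w[:,0]-ax)<.016); pts[n]=w[m]
def f(q,w):
    x0,yaw,z=q; d=np.array([-np.sin(yaw),np.cos(yaw),0]); v=w-np.array([x0,.06,z]); 
    return np.linalg.norm(v-np.outer(v@d,d),axis=1)-.013
for n,w in list(pts.items())+[("both",np.r_[pts["top"],pts["scene"]])]:
    r=least_squares(f,[.557,.11,.085],args=(w,),loss="soft_l1",f_scale=.001); print(n,len(w),r.x,np.std(r.fun))
x0,yaw,_=r.x; yaw=.111
O=np.array([x0-.11*(-.059),.001]); ex=np.array([np.cos(yaw),np.sin(yaw)]);ey=np.array([-ex[1],ex[0]])
print("O",O)
# y-extents in stand frame of flap, knob, saddle by camera
for n in W:
    w=W[n].reshape(-1,3); s=np.c_[(w[:,:2]-O)@ex,(w[:,:2]-O)@ey,w[:,2]]*1000; p=D[n]["p"].reshape(-1,3)
    m=(abs(s[:,1])<60)&(s[:,0]>20)&(s[:,0]<90)&(s[:,2]>95)&(s[:,2]<180); q=s[m]
    for h in range(95,180,10):
        a=q[(q[:,2]>=h)&(q[:,2]<h+10)]
        if len(a): print(n,"flap z",h,len(a),"x",np.percentile(a[:,0],[2,50,98]),"y",np.percentile(a[:,1],[2,50,98]))
    m=(abs(s[:,1])<40)&(s[:,0]>-130)&(s[:,0]<-45)&(s[:,2]>50)&(s[:,2]<130); q=s[m]
    for x in range(-130,-45,8):
        a=q[(q[:,0]>=x)&(q[:,0]<x+8)]
        if len(a): print(n,"bolt x",x,len(a),"y",np.percentile(a[:,1],[2,50,98]),"z",np.percentile(a[:,2],[2,50,98]))
t=cv2.imread("pics/topcrop.png"); s=cv2.imread("pics/scenecrop.png"); s=cv2.resize(s,(500,int(s.shape[0]*500/s.shape[1])))
c=np.zeros((600,800,3),np.uint8); c[:t.shape[0],:t.shape[1]]=t; c[:s.shape[0],290:790]=s[:600]; cv2.imwrite("pics/c1.png",c)
E
```

```text
top 613 [0.558  0.1087 0.0846] 0.0013130830790389135
scene 1035 [0.5593 0.1056 0.0845] 0.0014890012354549273
both 1648 [0.5589 0.1079 0.0844] 0.0014836475404394688
O [0.5654 0.001 ]
scene flap z 95 76 x [32.1432 49.4984 57.3942] y [-14.6027   4.2518  16.2518]
scene flap z 105 71 x [49.9159 53.6032 59.7355] y [-14.74     5.2972  16.9312]
scene flap z 115 21 x [51.6191 55.2017 57.8816] y [-14.3425  13.7905  18.021 ]
scene flap z 125 43 x [45.643  48.1147 53.8705] y [-17.0329   6.9213  16.5092]
scene flap z 135 56 x [48.3857 51.7546 59.8115] y [-9.7532  1.1514 10.7228]
scene flap z 145 57 x [52.1794 57.4695 64.6039] y [-10.3756   3.8751  12.1144]
scene flap z 155 50 x [56.391  61.0051 70.59  ] y [-11.3476  -5.1018  10.339 ]
scene flap z 165 20 x [59.9657 64.1827 70.4063] y [-9.5229  4.223  10.715 ]
scene bolt x -114 59 y [-11.1225   2.2902  12.7119] z [78.841  86.3367 94.1048]
scene bolt x -106 75 y [-8.1874  8.8345 15.4703] z [ 74.9197  94.2996 101.6471]
scene bolt x -98 63 y [-5.1429 10.2942 14.9561] z [72.2211 89.7393 99.5268]
scene bolt x -90 48 y [-5.1959  8.4571 14.8695] z [77.643
[... 998 characters left out ...]
735   7.5958]
top bolt x -114 29 y [-14.1101  -3.1593   9.4053] z [80.487  88.4891 96.1798]
top bolt x -106 43 y [-16.2995  -1.5545  12.1479] z [ 85.6204  98.4957 102.699 ]
top bolt x -98 46 y [-16.9303  -2.2198  11.6319] z [83.9384 95.8179 99.9342]
top bolt x -90 38 y [-15.3528  -2.2207  10.611 ] z [84.7824 92.7326 98.4664]
top bolt x -82 9 y [-5.1859 -2.4191  0.0501] z [75.7318 77.5318 82.965 ]
top bolt x -74 8 y [-5.837  -3.2128 -0.7914] z [73.25   76.5315 78.8742]
top bolt x -66 11 y [-4.8943 -2.2454  0.5933] z [68.6916 72.6479 73.914 ]
top bolt x -58 14 y [-10.2041  -3.0254   5.8428] z [63.4328 66.6366 70.3449]
top bolt x -50 15 y [-11.3245  -1.6471   6.1025] z [61.0931 64.7429 68.0728]
```

View pics/c1.png

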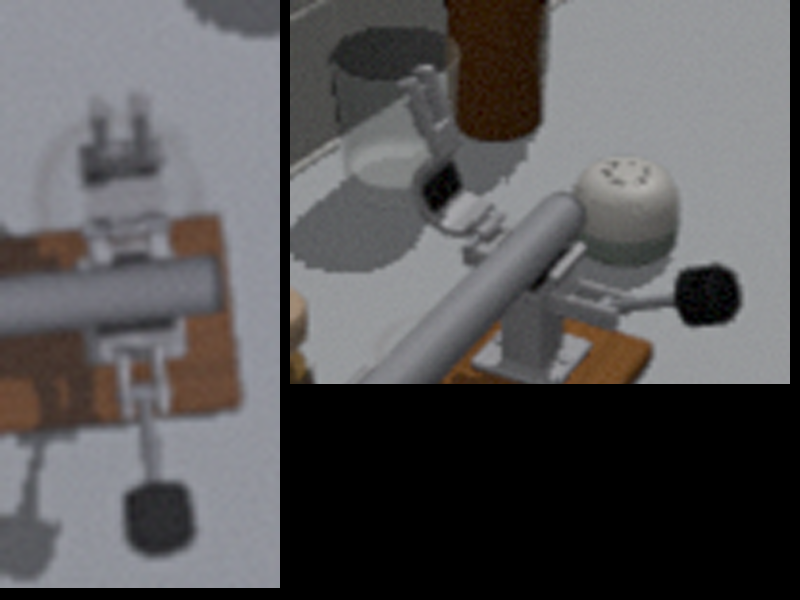

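The crops show the raised half leaning back (lug prongs at about (118,110) in the left panel) and the bolt leaning out with the knob at (158,518). From these I get stand origin ≈ (0.5655, 0), yaw ≈ 0.109, half ≈ 1.92 rad and bolt ≈ 1.18 rad. The sizes fit the ones given. I'll go behind the half with the fingers shut.

```bash
python3 -m jog '[0.4,0.5,0.2,0,0,-0.045,-1, 0.83,1,0.25,0,0,-0.091,-1, 0.83,1,0.25,0,0,-0.091,-1, 0.83,1,0.25,0,0,-0.091,-1, 0.83,1,0.25,0,0,-0.091,-1, 0.83,1,0.25,0,0,-0.091,-1, 0.83,1,0.25,0,0,-0.091,-1, 0.83,1,0.25,0,0,-0.091,-1]' 20
python3 -m jog '[0.83,1,0,0,0,0,-1, 0.83,1,0,0,0,0,-1, 0.83,1,0,0,0,0,-1, 0.83,1,0,0,0,0,-1, 0.83,1,0,0,0,0,-1, 0.83,1,0,0,0,0,-1, 0.83,1,0,0,0,0,-1, 0.83,1,0,0,0,0,-1]'
```

```text
clock: 0.77
tcp_pos: [0.3893, -0.3279, 0.2615]
orientation: [0.0, 0.998, 0.057, 0.001]
wrist_force: [0.0, -0.3, 1.4]
finger_gap: -0.0
grip_force: 0.0
clock: 1.43
tcp_pos: [0.5543, -0.1291, 0.2596]
orientation: [-0.0, 0.998, 0.056, -0.001]
wrist_force: [0.2, -0.6, -0.3]
finger_gap: -0.0001
grip_force: 0.0
```

```bash
python3 -m jog '[0.6,0.705,0,0,0,0,-1, 0.6,0.705,0,0,0,0,-1, 0.6,0.705,0,0,0,0,-1, 0.6,0.705,0,0,0,0,-1, 0.6,0.705,0,0,0,0,-1, 0.6,0.705,0,0,0,0,-1, 0.6,0.705,-0.6,0,0,0,-1, 0.6,0.705,-0.6,0,0,0,-1, 0.6,0.705,-0.6,0,0,0,-1, 0.6,0.705,-0.6,0,0,0,-1, 0.6,0.705,-0.6,0,0,0,-1, 0.6,0.705,-0.6,0,0,0,-1]'
```

```text
clock: 2.43
tcp_pos: [0.674, 0.0084, 0.1432]
orientation: [0.0, 0.999, 0.054, 0.001]
wrist_force: [0.3, -0.4, 1.6]
finger_gap: -0.0
grip_force: 0.0
```

```bash
python3 -m jog '[-0.1,0.005,0,0,0,0,-1, -0.16,0,0,0,0,0,-1, -0.22,-0.006,0,0,0,0,-1, -0.28,-0.012,0,0,0,0,-1, -0.34,-0.02,0,0,0,0,-1, -0.4,-0.026,0,0,0,0,-1, -0.46,-0.034,0,0,0,0,-1, -0.5,-0.04,0,0,0,0,-1, -0.54,-0.044,0,0,0,0,-1, -0.54,-0.044,0,0,0,0,-1]'
python3 - <<'E'
from h import *
p,d=eyes.read_camera("scene"); q,e=eyes.read_camera("top")
a=cv2.resize(p[120:280,250:410],None,fx=2.5,fy=2.5,interpolation=2);b=cv2.resize(q[140:260,260:380],(400,400),interpolation=2)
cv2.imwrite("pics/c2.png",np.hstack([a,b])[...,::-1])
E
```

```text
clock: 3.27
tcp_pos: [0.5673, 0.0008, 0.1477]
orientation: [0.001, 0.999, 0.054, 0.005]
wrist_force: [-3.7, 2.9, 11.5]
finger_gap: 0.0003
grip_force: 6.2
```

View pics/c2.png

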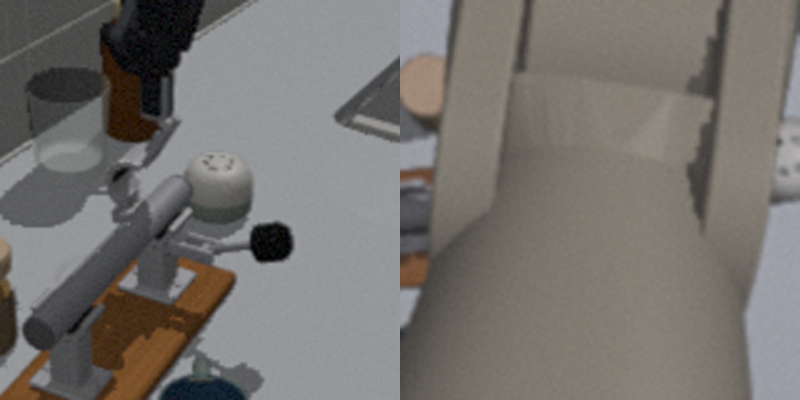

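The scene view shows the half swung past upright (ring near (122,180), lug up to about (175,122)), with the shut fingers at (155,110) resting on it. The arm hides the scene from the top camera. I'll lift off and measure the half's angle.

```bash
python3 -m jog '[0,0,0.1,0,0,0,-1, 0,0,0.2,0,0,0,-1, 0,0,0.25,0,0,0,-1, 0,0,0.25,0,0,0,-1]'
cat >> h.py <<'E'
O=np.array([.5655,-.0002]);yaw=.109
ex=np.array([np.cos(yaw),np.sin(yaw)]);ey=np.array([-ex[1],ex[0]])
def stand(w): return np.concatenate([((w[...,:2]-O)@ex)[...,None],((w[...,:2]-O)@ey)[...,None],w[...,2:]],-1)*1000
def look(name):
    p,d=eyes.read_camera("scene"); S=stand(cloud("scene",d))
    a=cv2.resize(p[140:260,250:410],(800,600),interpolation=cv2.INTER_CUBIC); cv2.imwrite(f"pics/{name}.png",a[...,::-1]); return p,S
E
python3 - <<'E'
from h import *
np.set_printoptions(precision=1,suppress=True)
p,S=look("c3"); s=S.reshape(-1,3)
m=(abs(s[:,1])<22)&(s[:,0]>-75)&(s[:,0]<70)&(s[:,2]>103)&(s[:,2]<185); q=s[m]; 
for h in range(100,185,6):
    a=q[(q[:,2]>=h)&(q[:,2]<h+6)]
    if len(a): print(h,len(a),np.percentile(a[:,0],[2,25,50,75,98]),np.percentile(a[:,1],[2,98]))
E
```

```text
clock: 3.7
tcp_pos: [0.5687, 0.0004, 0.1968]
orientation: [0.001, 0.999, 0.054, 0.005]
wrist_force: [0.5, -0.3, -0.2]
finger_gap: 0.0
grip_force: 0.0
100 16 [29.8 30.8 31.5 32.5 35.2] [-12.2  17.3]
106 11 [29.4 31.3 32.5 33.8 34.9] [-10.3  18.5]
112 17 [26.9 27.7 30.6 31.9 34.9] [-1.2 18. ]
118 18 [23.3 25.  28.5 31.3 33.9] [-9.  18.3]
124 38 [ 5.1  9.4 23.4 26.3 30.7] [-14.7  17.8]
130 67 [ 0.3  8.6 14.8 18.7 23.9] [-13.7  17.8]
136 14 [-2.8 -0.7  0.8  3.3  5.8] [-6.7 11.4]
142 17 [-5.6 -3.3 -1.2  1.9  4.7] [-5.3 12.4]
148 19 [-8.5 -6.9 -4.9 -1.2  1.7] [-9. 12.]
154 22 [-12.5  -9.6  -7.7  -4.7  -0.7] [-7.5 12.1]
160 26 [-15.3 -13.1 -11.5 -10.   -7.3] [-8.4 12. ]
166 18 [-12.3 -10.3  -9.   -6.8  -5.3] [-10.2  11.2]
```

```bash
python3 -m jog '[0.1,0.01,0,0,0,0,-1, 0.1,0.01,-0.1,0,0,0,-1, 0.1,0.01,-0.21,0,0,0,-1, 0.1,0.01,-0.21,0,0,0,-1, 0.03,0.004,-0.21,0,0,0,-1, -0.03,-0.002,-0.21,0,0,0,-1, -0.08,-0.008,-0.21,0,0,0,-1, -0.12,-0.012,-0.21,0,0,0,-1, -0.12,-0.012,-0.21,0,0,0,-1]'
python3 -m jog '[0.02,0.002,0.1,0,0,0,-1, 0.03,0.003,0.15,0,0,0,-1, 0.03,0.003,0.15,0,0,0,-1]'
python3 - <<'E'
from h import *
np.set_printoptions(precision=1,suppress=True)
p,S=look("c4"); s=S.reshape(-1,3)
m=(abs(s[:,1])<22)&(s[:,0]>-75)&(s[:,0]<70)&(s[:,2]>103)&(s[:,2]<175); q=s[m]; 
for h in range(100,175,6):
    a=q[(q[:,2]>=h)&(q[:,2]<h+6)]
    if len(a): print(h,len(a),np.percentile(a[:,0],[2,50,98]),np.percentile(a[:,1],[2,98]))
E
```

```text
clock: 4.5
tcp_pos: [0.5397, -0.0011, 0.1493]
orientation: [0.0, 0.999, 0.054, -0.0]
wrist_force: [-0.4, 0.7, -0.6]
finger_gap: 0.0
grip_force: 0.0
clock: 4.75
tcp_pos: [0.5498, -0.0007, 0.1817]
orientation: [0.001, 0.999, 0.054, 0.003]
wrist_force: [1.7, -0.1, 0.1]
finger_gap: 0.0002
grip_force: 0.0
100 18 [29.6 30.6 34.7] [-11.3  18.3]
106 12 [27.3 31.3 34.2] [-2.2 18.5]
112 17 [24.5 29.5 34.6] [ 8.6 17.9]
118 10 [22.  26.8 31.7] [13.7 17.9]
124 55 [ 2.2 20.4 28.7] [-12.6  18.1]
130 54 [ 0.3 13.6 21.3] [-12.7  17.6]
136 17 [-5.3 -0.9  4.1] [-5.1 12.6]
142 17 [-9.2 -5.1  2.1] [-6.2 12.1]
148 15 [-9.8 -5.2 -1.6] [-8.9 12. ]
154 28 [-16.  -11.5  -5.8] [-8.1 12.9]
160 27 [-17.3 -14.2  -9.7] [-10.2  12.3]
166 10 [-12.5 -10.3  -9.2] [-9.5 12.2]
```

View pics/c4.png

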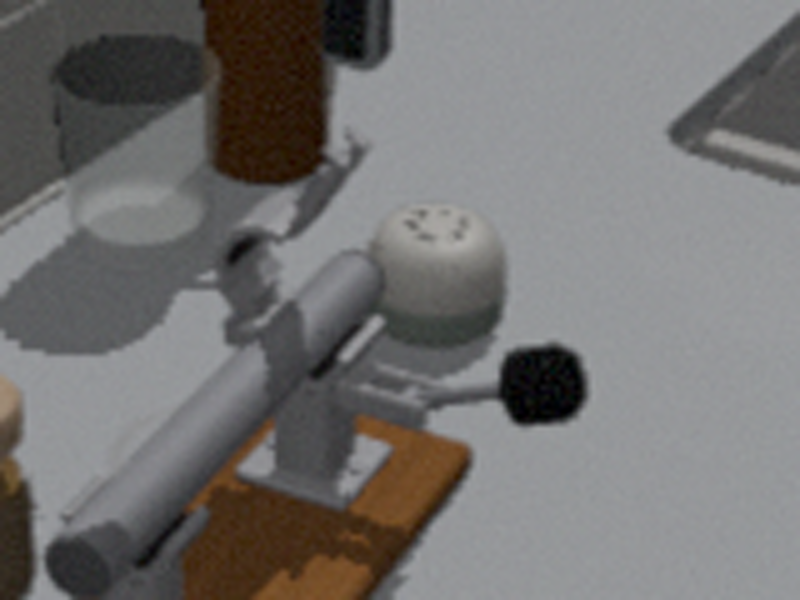

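The half is at about 1.05 rad: its lug tip is at (360,145), with the fingertips at (360,65) just above it and clear. I'll go back behind it and follow its arc down.

```bash
python3 -m jog '[0.1,0.01,0,0,0,0,-1, 0.19,0.02,0,0,0,0,-1, 0.19,0.02,-0.1,0,0,0,-1, 0.19,0.02,-0.13,0,0,0,-1, 0.19,0.02,-0.13,0,0,0,-1, 0.19,0.02,-0.13,0,0,0,-1]'
```

```text
clock: 5.3
tcp_pos: [0.584, 0.0037, 0.1518]
orientation: [-0.0, 0.999, 0.054, -0.001]
wrist_force: [0.7, 0.6, 0.6]
finger_gap: -0.0001
grip_force: 0.0
```

```bash
python3 -m jog '[-0.06,-0.01,0.005,0,0,0,-1, -0.115,-0.02,0.005,0,0,0,-1, -0.145,-0.024,-0.025,0,0,0,-1, -0.165,-0.028,-0.055,0,0,0,-1, -0.185,-0.03,-0.09,0,0,0,-1, -0.2,-0.032,-0.12,0,0,0,-1, -0.215,-0.034,-0.15,0,0,0,-1, -0.225,-0.035,-0.18,0,0,0,-1, -0.23,-0.035,-0.21,0,0,0,-1, -0.235,-0.035,-0.24,0,0,0,-1, -0.235,-0.035,-0.24,0,0,0,-1]'
python3 - <<'E'
from h import *
np.set_printoptions(precision=1,suppress=True)
p,S=look("c5"); s=S.reshape(-1,3)
m=(abs(s[:,1])<22)&(s[:,0]>-75)&(s[:,0]<40)&(s[:,2]>85)&(s[:,2]<175); q=s[m]; 
for h in range(-75,40,6):
    a=q[(q[:,0]>=h)&(q[:,0]<h+6)]
    if len(a): print(h,len(a),np.percentile(a[:,2],[2,50,98]),np.percentile(a[:,1],[2,98]))
E
```

```text
clock: 6.22
tcp_pos: [0.534, -0.0037, 0.1037]
orientation: [0.0, 0.999, 0.054, -0.003]
wrist_force: [-7.0, -2.7, 3.3]
finger_gap: 0.0001
grip_force: 22.6
-57 11 [123.5 126.5 130.5] [-8.4 10.9]
-51 40 [122.1 128.2 169.7] [-7.9 12.9]
-45 149 [122.8 150.2 174. ] [-11.2  14.3]
-39 70 [116.3 140.8 159.8] [ 5.1 15.5]
-33 64 [115.1 140.4 172.3] [-0.5 15.7]
-27 40 [111.  124.8 173.3] [-5.4 15.4]
-21 17 [108.3 111.8 114.3] [-5.  16.3]
-15 102 [ 85.4  94.2 116.7] [-17.1  21.5]
-9 75 [ 93.  115.5 119.4] [-15.2  19.7]
-3 55 [ 96.1 118.4 120.6] [-15.3  20.7]
3 49 [ 94.7 117.8 120. ] [-15.6  18.2]
9 25 [109.  116.8 119.2] [-13.5  17.7]
15 57 [ 85.6  95.4 115.6] [-14.1  18.7]
21 25 [ 85.1  93.4 106.5] [-6.8 20.7]
27 7 [85.3 86.7 87.8] [ 6.7 20.4]
```

View pics/c5.png

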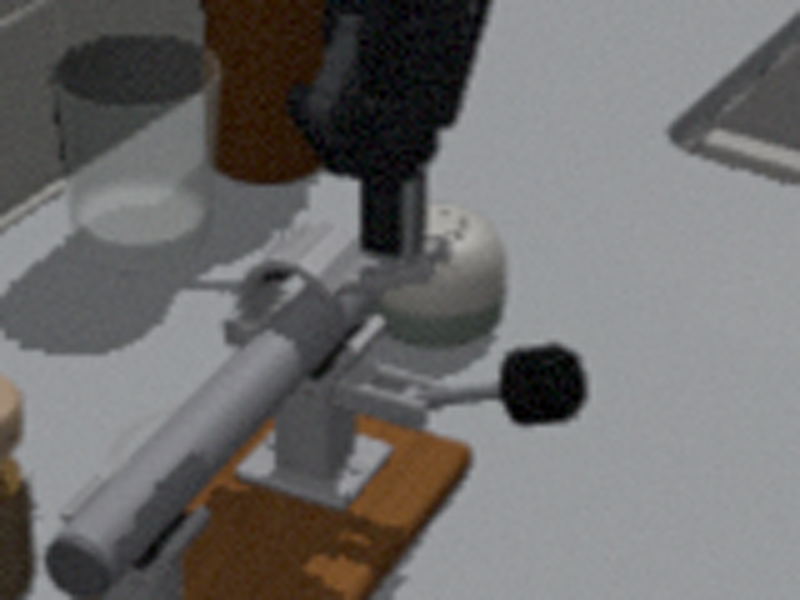

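The half is at about 0.35 rad (lug end near (440,250)), but the thin shut fingertips have slipped into the slot at (395,250). I'll lift out and turn the tool 90° so the wide side of the fingers bears on the solid root.

```bash
python3 -m jog '[0.05,0.006,0.05,0,0,0,-1, 0.05,0.006,0.15,0,0,0,-1, 0.05,0.006,0.2,0,0,0,-1, 0.05,0.006,0.2,0,0,0,-1]'
python3 - <<'E'
from h import *
np.set_printoptions(precision=3,suppress=True)
print(env.get_state()["joint_pos"])
p,S=look("c6"); s=S.reshape(-1,3)
m=(abs(s[:,1])<22)&(s[:,0]>-75)&(s[:,0]<10)&(s[:,2]>88)&(s[:,2]<140); q=s[m]; 
for h in range(-75,10,6):
    a=q[(q[:,0]>=h)&(q[:,0]<h+6)]
    if len(a): print(h,len(a),np.percentile(a[:,2],[2,50,98]),np.percentile(a[:,1],[2,98]))
E
```

```text
clock: 6.6
tcp_pos: [0.5498, -0.0025, 0.1473]
orientation: [0.001, 0.999, 0.054, 0.002]
wrist_force: [0.0, -0.2, -0.1]
finger_gap: -0.0
grip_force: 0.0
[-0.15   0.287 -0.147  1.132 -0.     2.882]
-33 1 [138.87 138.87 138.87] [12.293 12.293]
-27 13 [132.673 136.685 139.982] [-2.15  12.954]
-21 19 [127.184 135.797 139.069] [-6.843 12.863]
-15 64 [ 88.192  91.896 134.141] [-20.308  19.028]
-9 76 [ 92.377  96.477 125.12 ] [-20.492  20.683]
-3 80 [ 96.103 122.927 126.623] [-20.126  19.628]
3 48 [ 94.953 124.665 127.239] [-18.635  18.091]
9 9 [121.797 125.965 128.185] [-12.708  15.907]
```

```bash
python3 -m jog '[0.02,0.002,0.05,0,0,0.04,-1, 0.04,0.004,0.05,0,0,0.12,-1, 0.04,0.004,0.05,0,0,0.2,-1, 0.04,0.004,0.05,0,0,0.28,-1, 0.04,0.004,0.05,0,0,0.36,-1, 0.04,0.004,0.05,0,0,0.44,-1, 0.04,0.004,0.05,0,0,0.5,-1, 0.04,0.004,0.05,0,0,0.5,-1, 0.04,0.004,0.05,0,0,0.5,-1, 0.04,0.004,0.05,0,0,0.5,-1, 0.04,0.004,0.05,0,0,0.5,-1, 0.04,0.004,0.05,0,0,0.5,-1]'
python3 -m jog '[0,0,0,0,0,0.06,-1, 0,0,0,0,0,0.06,-1]'
```

```text
clock: 7.65
tcp_pos: [0.5552, -0.0012, 0.1537]
orientation: [-0.001, 0.691, 0.723, -0.0]
wrist_force: [-0.1, -1.3, -0.2]
finger_gap: 0.0
grip_force: 0.0
clock: 7.82
tcp_pos: [0.5553, -0.0013, 0.1537]
orientation: [-0.001, 0.62, 0.784, -0.0]
wrist_force: [0.3, 0.1, -0.5]
finger_gap: 0.0001
grip_force: 0.0
```

```bash
python3 -m jog '[0,0,-0.05,0,0,-0.038,-1, 0,0,-0.095,0,0,-0.038,-1, -0.018,-0.002,-0.13,0,0,-0.038,-1, -0.035,-0.004,-0.17,0,0,-0.038,-1, -0.055,-0.006,-0.205,0,0,-0.038,-1, -0.07,-0.008,-0.24,0,0,-0.038,-1, -0.078,-0.009,-0.265,0,0,-0.038,-1, -0.083,-0.01,-0.285,0,0,-0.038,-1, -0.083,-0.01,-0.285,0,0,-0.038,-1]'
python3 - <<'E'
from h import *
np.set_printoptions(precision=1,suppress=True)
p,S=look("c7"); s=S.reshape(-1,3)
m=(abs(s[:,1])<22)&(s[:,0]>-75)&(s[:,0]<10)&(s[:,2]>85)&(s[:,2]<140); q=s[m]; 
for h in range(-75,10,6):
    a=q[(q[:,0]>=h)&(q[:,0]<h+6)]
    if len(a): print(h,len(a),np.percentile(a[:,2],[2,50,98]),np.percentile(a[:,1],[2,98]))
E
```

```text
clock: 8.57
tcp_pos: [0.5387, -0.0034, 0.0968]
orientation: [-0.001, 0.668, 0.744, -0.0]
wrist_force: [0.1, -0.2, 1.0]
finger_gap: -0.0001
grip_force: 0.0
-57 37 [115.3 120.3 126.2] [-10.7  13.2]
-51 20 [112.  117.7 120.1] [-7.4 12.2]
-45 56 [110.6 121.  139.3] [-6.8 13.4]
-39 60 [109.1 124.4 139. ] [-7.3 12.4]
-33 45 [108.1 124.5 139. ] [-4.2 13.3]
-27 40 [105.8 125.5 139.3] [-2.8 13.2]
-21 45 [ 99.8 109.  138.4] [-4.7 19. ]
-15 81 [ 85.3  94.5 114.7] [-11.9  20.6]
-9 60 [ 92.6 113.8 117.1] [-9.6 19.5]
-3 53 [ 96.2 115.9 118.1] [-14.6  20.1]
3 45 [ 94.8 115.3 117.5] [-12.8  20.4]
9 4 [107.8 112.5 114.8] [-5.  16.1]
```

View pics/c7.png

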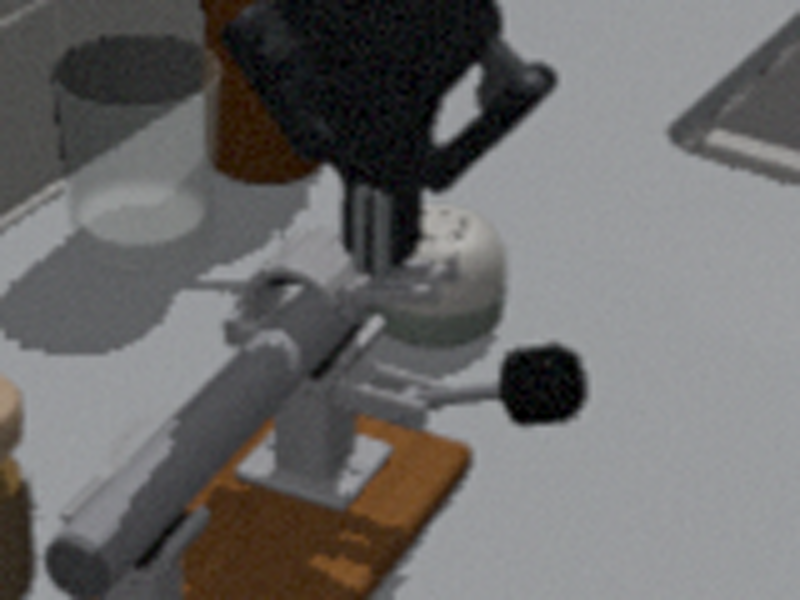

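The fingers now sit on the root at (378,265) with the half nearly down (about 0.2 rad). I'll press on by feel.

```bash
python3 -m jog '[-0.002,0,-0.01,0,0,0,-1, -0.004,0,-0.02,0,0,0,-1, -0.006,0,-0.03,0,0,0,-1, -0.006,0,-0.03,0,0,0,-1]'; python3 -m jog '[0,0,-0.01,0,0,0,-1, 0,0,-0.02,0,0,0,-1, 0,0,-0.02,0,0,0,-1]';  python3 -m jog '[0,0,-0.01,0,0,0,-1, 0,0,-0.01,0,0,0,-1]'
```

```text
clock: 8.95
tcp_pos: [0.5384, -0.0035, 0.0915]
orientation: [0.0, 0.668, 0.744, -0.0]
wrist_force: [0.2, -0.6, 0.8]
finger_gap: -0.0001
grip_force: 0.2
clock: 9.2
tcp_pos: [0.5382, -0.0034, 0.0873]
orientation: [-0.0, 0.668, 0.744, -0.0]
wrist_force: [-0.0, 0.3, 0.3]
finger_gap: 0.0004
grip_force: 0.2
clock: 9.37
tcp_pos: [0.5382, -0.0034, 0.0854]
orientation: [-0.0, 0.668, 0.744, -0.0]
wrist_force: [-0.6, -0.5, 0.6]
finger_gap: -0.0001
grip_force: 0.3
```

```bash
python3 - <<'E'
from h import *
np.set_printoptions(precision=1,suppress=True)
p,S=look("c8"); s=S.reshape(-1,3)
m=(abs(s[:,1])<22)&(s[:,0]>-75)&(s[:,0]<10)&(s[:,2]>82)&(s[:,2]<135); q=s[m]; 
for h in range(-75,10,6):
    a=q[(q[:,0]>=h)&(q[:,0]<h+6)]
    if len(a): print(h,len(a),np.percentile(a[:,2],[2,50,98]),np.percentile(a[:,1],[2,98]))
print(env.get_state()["wrist_force"])
E
```

```text
-63 28 [101.7 107.  111.6] [-10.   13.4]
-57 20 [100.9 105.4 111. ] [-8.7 12.7]
-51 32 [ 99.8 104.8 108.6] [-9.7 12.3]
-45 68 [101.2 118.9 134.5] [-8.8 12.4]
-39 70 [ 98.4 113.  134.4] [-7.6 12.9]
-33 47 [ 96.8 116.7 133.8] [ 7.2 12.5]
-27 52 [ 82.1 114.1 131.9] [-1.  13.9]
-21 68 [ 82.9 103.5 133.8] [-2.4 18.8]
-15 60 [ 83.1  94.3 111.1] [-0.8 21.1]
-9 58 [ 93.8 110.6 113.8] [-13.1  20.8]
-3 49 [ 96.8 111.8 114.2] [-14.   19.8]
3 41 [ 95.9 110.7 113.4] [-13.2  19.8]
9 3 [109.3 110.4 112. ] [-4.4  6. ]
[-0.1  0.6  0.8]
```

View pics/c8.png

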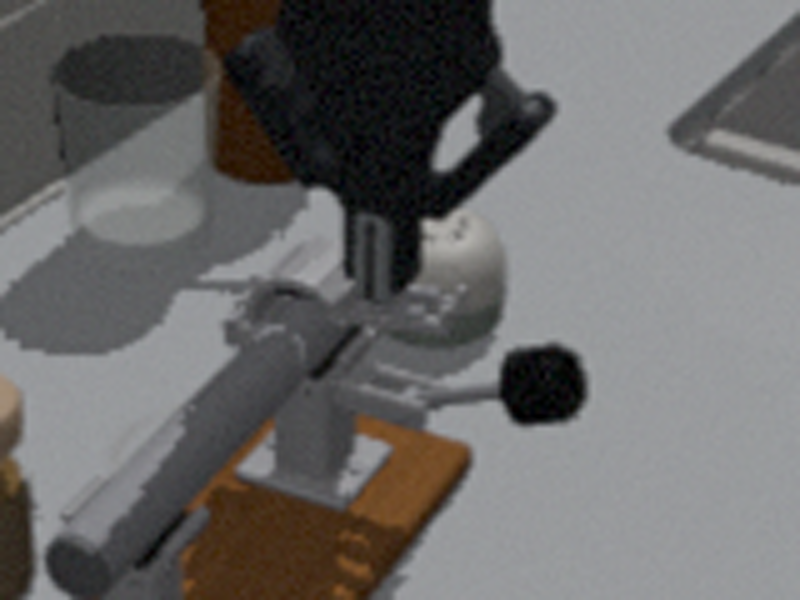

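The half follows the fingers, at about 0.13 rad now, with its lug at (430,310). I'll keep pressing.

```bash
for i in 1 2 ; do python3 -m jog '[0,0,-0.01,0,0,0,-1, 0,0,-0.015,0,0,0,-1]' | egrep 'tcp|wrist'; done; python3 -m jog '[0,0,-0.01,0,0,0,-1, 0,0,-0.01,0,0,0,-1]' | egrep 'tcp|wrist'
```

```text
tcp_pos: [0.5382, -0.0034, 0.0825]
wrist_force: [-1.2, -0.7, 0.8]
tcp_pos: [0.5381, -0.0034, 0.0794]
wrist_force: [-0.3, 0.4, 0.1]
tcp_pos: [0.5382, -0.0034, 0.0773]
wrist_force: [0.3, -0.1, 0.6]
```

```bash
python3 - <<'E'
from h import *
np.set_printoptions(precision=1,suppress=True)
p,S=look("c9"); s=S.reshape(-1,3); c=p.reshape(-1,3).astype(int).max(1)
m=(abs(s[:,1])<26)&(s[:,0]>-75)&(s[:,0]<10)&(s[:,2]>70)&(s[:,2]<150)
for k,mm in(("bright",m&(c>75)),("dark",m&(c<=75))):
  q=s[mm]
  for h in range(-75,10,6):
    a=q[(q[:,0]>=h)&(q[:,0]<h+6)]
    if len(a): print(k,h,len(a),np.percentile(a[:,2],[2,25,50,75,98]),np.percentile(a[:,1],[2,98]))
print(env.get_state()["wrist_force"])
E
```

```text
bright -75 9 [72.8 74.5 75.7 76.1 77.4] [-0.6  4.1]
bright -69 7 [71.3 72.5 73.6 74.1 75.5] [0.2 3.9]
bright -63 37 [ 70.4  91.7  96.3 100.6 148.3] [-10.   12.7]
bright -57 22 [78.7 92.9 94.3 95.6 97.5] [-9.6 11.8]
bright -51 33 [90.8 93.1 95.3 97.6 99.6] [-7.5 12.2]
bright -45 30 [ 89.6  94.9  97.4  99.5 128.4] [-8.2 12.6]
bright -39 25 [89.1 92.4 95.3 96.8 98.4] [-6.3 13.3]
bright -33 18 [ 90.9  93.7  95.6 119.5 134.4] [ 5.9 12.3]
bright -27 17 [ 81.1  82.8  93.2  93.8 105.3] [ 3.3 16.4]
bright -21 44 [ 71.7  83.3  95.6 101.4 103. ] [ 5.  18.9]
bright -15 28 [ 97.1 103.4 104.8 106.2 108. ] [ 1. 19.]
bright -9 52 [ 94.3  97.3 107.  108.5 109.8] [-11.   25.3]
bright -3 42 [ 96.3  98.4 108.1 108.8 110.1] [-15.4  24. ]
bright 3 31 [ 96.9 107.2 107.9 108.4 109.3] [-15.4  21.7]
bright 9 2 [107.9 108.  108.  108.  108.1] [-13.4  -5. ]
dark -75 1 [73.1 73.1 73.1 73.1 73.1] [3.3 3.3]
dark -63 8 [ 91.6  93.   94.5  97.2 140.5] [-10.7  12.3]
dark -57 9 [143.1 146.3 147.5 148.6 148.9] [10.9 15.3]
dark -51 9 [102.5 141.2 145.6 148.3 149.3] [-1.8 12.7]
dark -45 78 [107.1 116.  126.9 139.  149.1] [-6.3 12.9]
dark -39 78 [ 93.9 109.9 123.1 136.3 148. ] [-3.7 14.7]
dark -33 55 [ 90.  109.4 119.7 131.6 148.3] [ 5.  13.3]
dark -27 81 [ 81.1 112.4 131.4 142.2 148.1] [-2.6 17.1]
dark -21 59 [ 76.4  97.7 119.8 137.7 148.5] [-1.7 18.4]
dark -15 56 [ 72.3  78.4  87.1  92.4 148.2] [ 0.6 24. ]
dark -9 20 [ 70.8  91.4 122.3 146.  149. ] [ 6.4 17.3]
dark -3 18 [ 96.1 100.6 124.3 147.5 149.3] [ 8.8 16.1]
dark 3 6 [ 95.5  97.2 102.2 103.8 145.4] [12.9 20.1]
[0.7 1.4 0.7]
```

```bash
for i in 1 2 3 ; do python3 -m jog '[0,0,-0.008,0,0,0,-1, 0,0,-0.008,0,0,0,-1]' | egrep 'tcp|wrist'; done
```

```text
tcp_pos: [0.5384, -0.0034, 0.0759]
wrist_force: [-0.1, -0.9, -0.1]
tcp_pos: [0.5384, -0.0034, 0.0743]
wrist_force: [0.5, -0.8, -0.6]
tcp_pos: [0.5384, -0.0035, 0.0729]
wrist_force: [-1.3, -0.1, 2.2]
```

```bash
for i in 1 2 ; do python3 -m jog '[0,0,-0.005,0,0,0,-1, 0,0,-0.005,0,0,0,-1]' | egrep 'tcp|wrist'; done; python3 - <<'E'
from h import *
np.set_printoptions(precision=1,suppress=True)
p,S=look("c10"); s=S.reshape(-1,3); c=p.reshape(-1,3).astype(int).max(1)
m=(abs(s[:,1])<26)&(s[:,0]>-75)&(s[:,0]<10)&(s[:,2]>80)&(s[:,2]<112)&(c>75); q=s[m]
for h in range(-75,10,6):
    a=q[(q[:,0]>=h)&(q[:,0]<h+6)]
    if len(a): print(h,len(a),np.percentile(a[:,2],[2,25,50,75,98]),np.percentile(a[:,1],[2,98]))
E
```

```text
tcp_pos: [0.5384, -0.0035, 0.0726]
wrist_force: [-2.2, 0.5, 5.4]
tcp_pos: [0.5385, -0.0035, 0.0723]
wrist_force: [-3.5, -0.8, 10.9]
-69 1 [86.3 86.3 86.3 86.3 86.3] [11.1 11.1]
-63 30 [85.2 86.4 89.  92.  94.4] [-9.6 12.4]
-57 24 [84.6 87.8 89.  89.5 92.9] [-9.2 12.4]
-51 28 [82.3 86.8 89.9 91.4 94.1] [-8.2 12.2]
-45 33 [ 84.4  87.7  90.9  92.3 108.3] [-8.9 12.1]
-39 23 [85.4 88.8 90.7 91.8 92.5] [-8.8 13. ]
-33 11 [ 84.7  87.4  88.7  90.2 101.1] [ 8.  12.4]
-27 21 [ 81.4  87.2  88.8  89.9 106.4] [ 5.  18.2]
-21 25 [ 82.   92.9  97.1  98.  102.6] [ 8.1 18.6]
-15 25 [ 92.3 100.5 102.5 103.9 105. ] [-1.8 22.7]
-9 51 [ 93.2  97.8 105.6 106.5 107.6] [-10.7  23.9]
-3 34 [ 96.9 105.8 106.4 107.1 108.5] [-13.4  25.1]
3 34 [ 95.6 104.9 106.2 107.  107.9] [-14.9  23.7]
9 3 [102.6 103.8 105.  105.1 105.2] [-13.3  18.4]
```

View pics/c10.png

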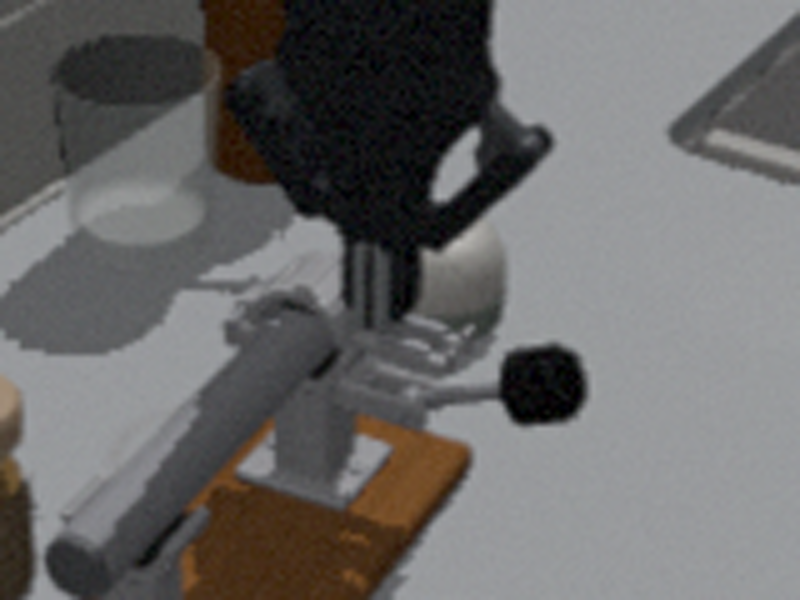

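The half is pressed home with about 11 N, and its lug is level at (430,345). I'll lift off, turn back, open, and go to the knob at (545,385).

```bash
python3 -m jog '[0,0,0.2,0,0,0,-1, 0,0,0.4,0,0,-0.03,-1, -0.1,-0.01,0.45,0,0,-0.1,-1, -0.2,-0.02,0.45,0,0,-0.18,0, -0.35,-0.037,0.45,0,0,-0.26,0.2, -0.35,-0.037,0.45,0,0,-0.34,0.2, -0.35,-0.037,0.45,0,0,-0.42,0.2, -0.35,-0.037,0.45,0,0,-0.5,0.2, -0.35,-0.037,0.45,0,0,-0.5,0.2, -0.35,-0.037,0.45,0,0,-0.5,0.2, -0.35,-0.037,0.45,0,0,-0.5,0.2, -0.35,-0.037,0.45,0,0,-0.5,0.2]'
python3 -m jog '[0,0,0,0,0,0,0.2, 0,0,0,0,0,0,0.2, 0,0,0,0,0,0,0.2]'
python3 - <<'E'
from h import *
np.set_printoptions(precision=1,suppress=True)
p,S=look("c11"); s=S.reshape(-1,3); c=p.reshape(-1,3).astype(int).max(1)
m=(abs(s[:,1])<20)&(s[:,0]>-68)&(s[:,0]<10)&(s[:,2]>80)&(s[:,2]<118)&(c>75); q=s[m]
for h in range(-68,10,8):
    a=q[(q[:,0]>=h)&(q[:,0]<h+8)]
    if len(a): print(h,len(a),np.percentile(a[:,2],[2,50,98]),np.percentile(a[:,1],[2,98]))
for n in("scene","top"):
    p,d=eyes.read_camera(n); s=stand(cloud(n,d)).reshape(-1,3); c=p.reshape(-1,3).astype(int).max(1)
    m=(abs(s[:,1])<22)&(s[:,0]>-125)&(s[:,0]<-80)&(s[:,2]>60)&(s[:,2]<108)&(c<70); q=s[m]
    if len(q): print(n,"knob",len(q),np.percentile(q,[2,50,98],axis=0))
E
```

```text
clock: 11.85
tcp_pos: [0.4683, -0.0108, 0.1608]
orientation: [-0.0, 0.987, 0.163, 0.0]
wrist_force: [0.0, -0.1, -0.5]
finger_gap: 0.0513
grip_force: 0.0
clock: 12.1
tcp_pos: [0.4683, -0.0108, 0.1608]
orientation: [0.0, 0.986, 0.168, -0.0]
wrist_force: [0.1, -0.5, -0.2]
finger_gap: 0.051
grip_force: 0.0
-68 16 [84.3 92.3 95.4] [-11.   11.5]
-60 30 [83.8 88.6 92.5] [-8.8 11.6]
-52 42 [84.8 90.2 94.4] [-10.6  12.4]
-44 37 [85.9 90.2 94.1] [-10.3  12.3]
-36 35 [85.5 90.  93.8] [-8.5 12.4]
-28 58 [81.4 90.5 96.1] [-14.8  18.5]
-20 84 [ 82.3  99.  104.5] [-16.6  18.9]
-12 60 [ 93.5 105.4 107.6] [-15.   18.6]
-4 47 [ 97.1 106.8 108.1] [-15.5  18.5]
4 26 [ 95.5 105.6 107.3] [-14.4  18.2]
scene knob 223 [[-110.5   -6.5   74.6]
 [ -98.7    9.9   90.8]
 [ -83.4   15.8  100.9]]
```

```bash
python3 -m jog '[0,0,0,0,0,-0.04,0.2, 0,0,-0.1,0,0,-0.073,0.2, 0,0,-0.2,0,0,-0.073,0.2, 0,0,-0.3,0,0,-0.073,0.2, 0,0,-0.4,0,0,-0.073,0.2, 0,0,-0.48,0,0,-0.073,0.2, 0,0,-0.495,0,0,-0.073,0.2, 0,0,-0.495,0,0,-0.073,0.2, 0,0,-0.495,0,0,-0.073,0.2]'
python3 -m jog '[0,0,0,0,0,0,-0.2, 0,0,0,0,0,0,-0.4, 0,0,0,0,0,0,-0.4, 0,0,0,0,0,0,-0.4, 0,0,0,0,0,0,-0.4, 0,0,0,0,0,0,-0.4]' 20
```

```text
clock: 13.0
tcp_pos: [0.4687, -0.0109, 0.0625]
orientation: [0.0, 0.999, 0.052, 0.0]
wrist_force: [0.1, -0.0, -0.1]
finger_gap: 0.0512
grip_force: 0.0
clock: 13.5
tcp_pos: [0.469, -0.0109, 0.0624]
orientation: [0.0, 0.999, 0.052, 0.001]
wrist_force: [-0.2, -0.7, 1.2]
finger_gap: 0.0291
grip_force: 22.5
```

The knob is gripped squarely (gap 29.1 mm). I'll swing the bolt up along its arc.

```bash
python3 -m jog '[0.015,0.002,0.0315,0,0,0,-0.4, 0.033,0.0036,0.06,0,0,0,-0.4, 0.056,0.006,0.0885,0,0,0,-0.4, 0.0835,0.009,0.1145,0,0,0,-0.4, 0.113,0.0124,0.1365,0,0,0,-0.4, 0.113,0.0124,0.1365,0,0,0,-0.4]'
python3 -m jog '[0.033,0.0036,0.0185,0,0,0,-0.4, 0.067,0.0073,0.0325,0,0,0,-0.4, 0.103,0.0113,0.0425,0,0,0,-0.4, 0.1325,0.0146,0.047,0,0,0,-0.4, 0.1325,0.0146,0.047,0,0,0,-0.4]'
python3 -m jog '[0.015,0.0016,0.001,0,0,0,-0.4, 0.03,0.0033,0.0015,0,0,0,-0.4, 0.03,0.0033,0.0015,0,0,0,-0.4]'
python3 - <<'E'
from h import *
np.set_printoptions(precision=1,suppress=True)
st=env.get_state(); print(stand(st["tcp_pos"]))
p,S=look("c12"); s=S.reshape(-1,3); c=p.reshape(-1,3).astype(int).max(1)
m=(abs(s[:,1])<12)&(s[:,0]>-130)&(s[:,0]<-30)&(s[:,2]>98)&(s[:,2]<140); q=s[m]
print(len(q),np.percentile(q,[2,25,50,75,98],axis=0))
E
```

```text
clock: 14.0
tcp_pos: [0.4924, -0.0084, 0.0904]
orientation: [0.0, 0.999, 0.052, 0.001]
wrist_force: [-1.4, -1.3, 2.7]
finger_gap: 0.0286
grip_force: 20.3
clock: 14.42
tcp_pos: [0.5197, -0.0053, 0.0991]
orientation: [0.0, 0.999, 0.052, 0.001]
wrist_force: [-0.2, -1.0, 2.2]
finger_gap: 0.0279
grip_force: 19.7
clock: 14.67
tcp_pos: [0.5244, -0.0048, 0.0991]
orientation: [0.0, 0.999, 0.052, 0.001]
wrist_force: [0.1, -2.3, 3.6]
finger_gap: 0.0272
grip_force: 19.3
[-41.3  -0.1  99.1]
142 [[-69.6 -10.9 105. ]
 [-66.3  -1.4 118.5]
 [-62.6   3.9 128. ]
 [-56.4   8.6 130.6]
 [-46.4  11.4 133.1]]
```

```bash
python3 -m jog '[0,0,0,0,0,0,0.2, 0,0,0,0,0,0,0.2, 0,0,0,0,0,0,0.2, 0,0,0,0,0,0,0.2, -0.15,-0.017,0.04,0,0,0,0.2, -0.3,-0.033,0.04,0,0,0,0.2, -0.3,-0.033,0.04,0,0,0,-1, -0.3,-0.033,0.04,0,0,0,-1, -0.3,-0.033,0.04,0,0,0,-1, -0.3,-0.033,0.04,0,0,0,-1, -0.3,-0.033,0.04,0,0,0,-1, -0.3,-0.033,0.04,0,0,0,-1]'
python3 - <<'E'
from h import *
np.set_printoptions(precision=1,suppress=True)
print(stand(env.get_state()["tcp_pos"]))
for n in("scene","top"):
  p,d=eyes.read_camera(n); s=stand(cloud(n,d)).reshape(-1,3); c=p.reshape(-1,3).astype(int).max(1)
  m=(abs(s[:,1])<18)&(s[:,0]>-78)&(s[:,0]<-15)&(s[:,2]>95)&(s[:,2]<145)&(c<80); q=s[m]
  for h in range(95,145,5):
    a=q[(q[:,2]>=h)&(q[:,2]<h+5)]
    if len(a)>2: print(n,h,len(a),np.percentile(a[:,0],[2,50,98]),np.percentile(a[:,1],[2,98]))
E
```

```text
clock: 15.72
tcp_pos: [0.4643, -0.0114, 0.1069]
orientation: [0.0, 0.999, 0.052, 0.0]
wrist_force: [0.1, 0.5, -0.7]
finger_gap: -0.0004
grip_force: 0.0
[-101.8   -0.1  106.9]
scene 95 4 [-53.  -52.2 -49.1] [3.3 5.2]
scene 105 25 [-67.6 -62.  -46.5] [-0.7 15.9]
scene 110 33 [-67.6 -56.8 -42.7] [ 1.3 15.1]
scene 115 33 [-69.4 -58.2 -42.4] [ 1.  15.8]
scene 120 39 [-70.8 -59.6 -43.9] [-1.3 15.3]
scene 125 63 [-68.8 -61.3 -43.5] [-8.2 14.8]
scene 130 49 [-63.  -54.  -46.3] [-7.4 12.8]
```

```bash
python3 -m jog '[0.05,0.0055,0.03,0,0,0,-1, 0.09,0.01,0.03,0,0,0,-1, 0.12,0.013,0.03,0,0,0,-1, 0.15,0.0165,0.03,0,0,0,-1, 0.15,0.0165,0.03,0,0,0,-1]'
cat > k.py <<'E'
from h import *
np.set_printoptions(precision=1,suppress=True)
print(stand(env.get_state()["tcp_pos"]),env.get_state()["wrist_force"])
p,d=eyes.read_camera("scene"); s=stand(cloud("scene",d)).reshape(-1,3); c=p.reshape(-1,3).astype(int).max(1)
m=(s[:,1]>-5)&(s[:,1]<18)&(s[:,0]>-78)&(s[:,0]<-15)&(s[:,2]>90)&(s[:,2]<145)&(c<80); q=s[m]
for h in range(90,140,5):
    a=q[(q[:,2]>=h)&(q[:,2]<h+5)]
    if len(a)>2: print(h,len(a),np.percentile(a[:,0],[2,50,98]),np.percentile(a[:,1],[2,98]))
E
python3 k.py
```

```text
clock: 16.23
tcp_pos: [0.4948, -0.008, 0.1127]
orientation: [0.0, 0.999, 0.052, 0.0]
wrist_force: [-0.1, -0.6, -0.6]
finger_gap: 0.0001
grip_force: 0.0
[-71.2  -0.1 112.7] [-0.1 -0.6 -0.6]
90 18 [-62.1 -50.2 -18. ] [-4.5 17.1]
95 6 [-52.4 -50.8 -48.7] [0.9 4.7]
105 22 [-67.2 -62.  -48.1] [ 0.2 15.6]
110 33 [-68.1 -56.8 -42.8] [ 1.7 15.3]
115 42 [-70.  -59.1 -42.2] [ 0.4 16.4]
120 31 [-69.6 -60.3 -43.1] [-2.5 15.1]
125 54 [-69.2 -60.7 -43.4] [-0.8 14.8]
130 46 [-75.3 -54.6 -45.8] [-2.2 12.3]
135 4 [-76.2 -65.4 -61. ] [5.8 7.3]
```

```bash
python3 - <<'E'
from h import *
np.set_printoptions(precision=1,suppress=True)
p,S=look("c13"); s=S.reshape(-1,3)
m=(abs(s[:,1])<22)&(s[:,0]>-105)&(s[:,0]<-40)&(s[:,2]>100)&(s[:,2]<190); q=s[m]
for h in range(100,190,5):
    a=q[(q[:,2]>=h)&(q[:,2]<h+5)]
    if len(a)>2: print(h,len(a),np.percentile(a[:,0],[2,25,50,75,98]),np.percentile(a[:,1],[2,50,98]))
E
```

```text
100 3 [-64.7 -63.9 -63.1 -62.2 -61.4] [7.4 8.3 8.8]
105 22 [-67.  -65.7 -61.1 -58.4 -50.3] [ 0.1 10.5 14.9]
110 38 [-68.6 -63.4 -56.8 -49.6 -43.1] [ 0.6 11.7 15.1]
115 31 [-68.8 -64.  -56.1 -49.4 -42.5] [ 1.4 11.9 14.8]
120 37 [-70.2 -66.7 -60.7 -52.6 -43.8] [-2.5 11.6 16.4]
125 54 [-69.3 -64.2 -59.9 -54.  -43.6] [-0.4  9.  15.8]
130 54 [-79.5 -58.  -53.7 -49.9 -45.3] [-8.5  5.2 13.1]
135 19 [-83.6 -83.1 -79.6 -74.1 -64.2] [-4.6  7.5 11.5]
140 28 [-84.4 -83.3 -79.7 -74.1 -67.3] [-3.9  8.9 15. ]
145 35 [-83.9 -80.3 -75.9 -69.9 -63. ] [-4.6 11.6 15.3]
150 34 [-83.9 -81.9 -78.5 -70.7 -62.6] [-3.7 11.3 15.5]
155 34 [-84.  -81.4 -77.2 -70.9 -61.6] [-2.4 11.9 15.9]
160 32 [-84.  -81.8 -77.5 -70.7 -62.4] [-2.3 10.6 15.1]
165 29 [-84.  -82.  -79.4 -74.4 -67.4] [-8.5 11.9 15.9]
170 8 [-84.5 -84.2 -83.7 -82.3 -69.7] [-7.7  5.9 15.6]
175 23 [-86.4 -85.5 -84.5 -84.  -77.4] [-9.6 -1.9 14.2]
180 25 [-85.5 -84.9 -84.2 -82.8 -69.1] [-19.6  -1.5  18.7]
185 22 [-85.3 -84.8 -84.3 -83.6 -80.2] [-20.5   3.8  15.6]
```

View pics/c13.png

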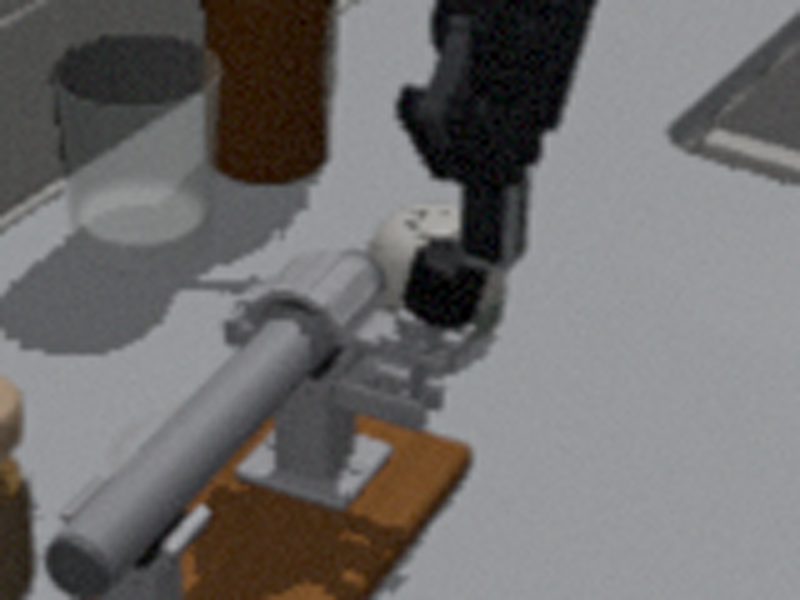

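The picture shows the shut fingertips at (490,255), level with the knob's top at (445,270). The true fingertips are therefore about 19 mm above the reported TCP, so I'll correct for that. I'll back off, lower and push the knob.

```bash
python3 -m jog '[-0.1,-0.011,0,0,0,0,-1, -0.1,-0.011,-0.05,0,0,0,-1, -0.1,-0.011,-0.095,0,0,0,-1, -0.1,-0.011,-0.095,0,0,0,-1, -0.06,-0.0065,-0.095,0,0,0,-1, -0.03,-0.003,-0.095,0,0,0,-1, 0,0,-0.095,0,0,0,-1, 0.015,0.0016,-0.095,0,0,0,-1, 0.015,0.0016,-0.095,0,0,0,-1]'
python3 k.py
```

```text
clock: 17.08
tcp_pos: [0.4981, -0.0078, 0.0941]
orientation: [0.0, 0.999, 0.052, 0.001]
wrist_force: [-0.1, 0.2, 0.6]
finger_gap: -0.0001
grip_force: 0.0
[-67.8  -0.2  94.1] [-0.1  0.2  0.6]
90 17 [-62.8 -44.1 -23.5] [-4.2 14.8]
95 6 [-43.9 -42.4 -40.7] [0.4 4.5]
100 3 [-44.4 -42.3 -41. ] [3.5 5. ]
105 8 [-55.4 -50.8 -37.6] [ 5.9 14. ]
110 41 [-56.3 -45.4 -29.9] [ 2.  15.4]
115 45 [-75.9 -52.1 -29.7] [ 5.  15.5]
120 52 [-77.3 -50.9 -31.8] [ 2.6 15.8]
125 62 [-75.6 -53.8 -30.1] [ 1.6 15.8]
130 85 [-77.3 -46.9 -32.8] [-4.  14.6]
135 25 [-77.2 -69.7 -61.9] [ 7.1 15.8]
```

```bash
for i in 1 2 3; do python3 -m jog '[0.005,0.0005,0,0,0,0,-1, 0.005,0.0005,0,0,0,0,-1]' | egrep 'tcp|wrist'; done
```

```text
tcp_pos: [0.4977, -0.0076, 0.094]
wrist_force: [0.5, -0.1, -0.3]
tcp_pos: [0.4985, -0.0075, 0.094]
wrist_force: [0.1, 0.1, -0.6]
tcp_pos: [0.4989, -0.0075, 0.0939]
wrist_force: [-2.3, -0.5, 1.2]
```

```bash
for i in 1 2; do python3 -m jog '[0.005,0.0005,0,0,0,0,-1, 0.005,0.0005,0,0,0,0,-1]' | egrep 'tcp|wrist'; done; python3 k.py
```

```text
tcp_pos: [0.4989, -0.0074, 0.0938]
wrist_force: [-5.5, -0.4, 3.9]
tcp_pos: [0.499, -0.0074, 0.0937]
wrist_force: [-7.4, -1.1, 4.9]
[-66.9   0.1  93.7] [-7.4 -1.1  4.9]
90 15 [-59.2 -42.5 -38.2] [-1.5 11.2]
95 6 [-45.3 -43.7 -39.6] [1.  5.2]
105 9 [-55.  -48.5 -38.8] [ 5.1 14.1]
110 42 [-70.8 -47.9 -29.8] [ 3.6 15.9]
115 42 [-77.7 -50.9 -29.2] [ 3.3 16.2]
120 50 [-76.7 -50.  -29.9] [ 3.4 15.8]
125 61 [-75.6 -52.3 -29. ] [ 4.1 15.9]
130 95 [-75.5 -47.9 -32.6] [-3.8 15.2]
135 26 [-77.4 -70.1 -57.6] [ 4.8 15.1]
```

The bolt is against its stop and upright. I'll back off, go over the knob top, and press down by feel.

```bash
python3 -m jog '[-0.05,-0.005,0,0,0,0,-1, -0.05,-0.005,0.1,0,0,0,-1, -0.05,-0.005,0.2,0,0,0,-1, 0.05,0.005,0.2,0,0,0,-1, 0.124,0.0136,0.2,0,0,0,-1, 0.124,0.0136,0.2,0,0,0,-1, 0.124,0.0136,0.14,0,0,0,-1, 0.124,0.0136,0.12,0,0,0,-1, 0.124,0.0136,0.12,0,0,0,-1]'
python3 k.py
```

```text
clock: 18.77
tcp_pos: [0.5245, -0.0043, 0.1165]
orientation: [-0.0, 0.999, 0.052, -0.001]
wrist_force: [-1.8, -0.2, 0.5]
finger_gap: -0.0
grip_force: 0.0
[-41.2   0.4 116.5] [-1.8 -0.2  0.5]
90 21 [-62.8 -44.  -18.1] [-1.4 16.9]
95 6 [-43.8 -42.5 -40.1] [0.5 5.7]
105 9 [-53.8 -45.3 -34.4] [ 7.  15.9]
110 41 [-56.7 -47.9 -29.6] [-0.7 16.3]
115 35 [-56.8 -49.1 -29.5] [-1.  15.8]
120 36 [-56.3 -47.3 -29.7] [ 0.8 15.8]
125 44 [-56.5 -45.9 -28.6] [ 0.2 15.6]
130 54 [-54.1 -44.  -31.4] [-2.4 13.9]
135 14 [-51.2 -41.6 -32.9] [4.6 8.2]
```

```bash
for i in 1 2 3 4 5 6; do python3 -m jog '[0,0,-0.005,0,0,0,-1, 0,0,-0.01,0,0,0,-1]' | egrep 'tcp|wrist'; done
```

```text
tcp_pos: [0.5263, -0.0046, 0.1163]
wrist_force: [-0.7, -0.0, 0.4]
tcp_pos: [0.5264, -0.0046, 0.1142]
wrist_force: [-0.3, 0.1, 0.3]
tcp_pos: [0.5263, -0.0045, 0.1119]
wrist_force: [-0.4, 0.5, 5.1]
tcp_pos: [0.5264, -0.0046, 0.1105]
wrist_force: [-2.0, 0.2, 6.2]
tcp_pos: [0.5264, -0.0046, 0.1086]
wrist_force: [-1.8, 0.3, 5.9]
tcp_pos: [0.5264, -0.0045, 0.1066]
wrist_force: [-2.5, -0.1, 5.9]
```

```bash
for i in 1 2; do python3 -m jog '[0,0,-0.005,0,0,0,-1, 0,0,-0.01,0,0,0,-1]' | egrep 'tcp|wrist'; done;  for i in 1 2; do python3 -m jog '[0,0,-0.002,0,0,0,-1, 0,0,-0.004,0,0,0,-1]' | egrep 'tcp|wrist'; done
```

```text
tcp_pos: [0.5264, -0.0046, 0.1046]
wrist_force: [-1.4, 0.2, 5.5]
tcp_pos: [0.5264, -0.0045, 0.1026]
wrist_force: [-2.1, -0.3, 6.6]
tcp_pos: [0.5264, -0.0045, 0.1018]
wrist_force: [-1.8, 0.6, 6.2]
tcp_pos: [0.5264, -0.0046, 0.101]
wrist_force: [-1.9, 0.0, 5.5]
```

```bash
for i in 1 2; do python3 -m jog '[0,0,-0.002,0,0,0,-1, 0,0,-0.004,0,0,0,-1]' | egrep 'tcp|wrist'; done
```

```text
tcp_pos: [0.5264, -0.0046, 0.1002]
wrist_force: [-2.4, 0.1, 6.1]
tcp_pos: [0.5264, -0.0046, 0.0994]
wrist_force: [-1.0, 0.3, 6.0]
```

```bash
for i in 1 2; do python3 -m jog '[0,0,-0.002,0,0,0,-1, 0,0,-0.004,0,0,0,-1]' | egrep 'tcp|wrist'; done
```

```text
tcp_pos: [0.5264, -0.0045, 0.0986]
wrist_force: [-2.9, 0.2, 5.3]
tcp_pos: [0.5264, -0.0045, 0.0978]
wrist_force: [-1.7, 0.1, 6.0]
```

```bash
python3 -m jog '[0,0,-0.002,0,0,0,-1, 0,0,-0.004,0,0,0,-1]' | egrep 'tcp|wrist'
```

```text
tcp_pos: [0.5264, -0.0046, 0.0971]
wrist_force: [-1.6, 0.1, 5.5]
```

```bash
python3 -m jog '[0,0,-0.002,0,0,0,-1, 0,0,-0.004,0,0,0,-1]' | egrep 'tcp|wrist'
```

```text
tcp_pos: [0.5264, -0.0046, 0.0968]
wrist_force: [-4.4, 0.3, 11.4]
```

```bash
python3 -m jog '[0,0,-0.002,0,0,0,-1, 0,0,-0.004,0,0,0,-1]' | egrep 'tcp|wrist'
```

```text
tcp_pos: [0.5265, -0.0046, 0.0965]
wrist_force: [-5.2, -0.2, 15.5]
```

```bash
python3 -m jog '[0,0,-0.002,0,0,0,-1, 0,0,-0.004,0,0,0,-1]' | egrep 'tcp|wrist'
```

```text
tcp_pos: [0.5265, -0.0046, 0.0963]
wrist_force: [-5.6, 0.6, 19.6]
```

The knob is seated: the force rose from 6 N to about 19 N with no more travel. I'll retract and check.

```bash
python3 -m jog '[0,0,0.02,0,0,0,-1, 0,0,0.15,0,0,0,-1, 0,0,0.3,0,0,0,-1, -0.2,-0.1,0.5,0,0,0,-1, -0.5,-0.3,0.6,0,0,0,-1, -0.7,-0.6,0.6,0,0,0,-1, -0.7,-0.6,0.6,0,0,0,-1, -0.7,-0.6,0.6,0,0,0,-1, -0.7,-0.6,0.6,0,0,0,-1]'
python3 k.py; python3 - <<'E'
from h import *
np.set_printoptions(precision=1,suppress=True)
p,d=eyes.read_camera("scene"); q=np.load("pics/scene0.npz"); s=stand(cloud("scene",d)).reshape(-1,3)
m=(abs(s[:,1])<20)&(s[:,0]>-68)&(s[:,0]<10)&(s[:,2]>80)&(s[:,2]<140)
for h in range(-68,10,8):
    a=s[m&(s[:,0]>=h)&(s[:,0]<h+8)]
    if len(a): print("flap",h,np.percentile(a[:,2],[2,50,98]))
diff=np.abs(p.astype(int)-q["p"]).max(2)>45; v,u=np.nonzero(diff[130:320,130:400]); 
n,l,st,c=cv2.connectedComponentsWithStats(diff.astype(np.uint8)); print([list(x) for x in st[1:] if x[4]>25])
E
```

```text
clock: 22.57
tcp_pos: [0.3835, -0.1277, 0.2151]
orientation: [0.001, 0.999, 0.049, 0.0]
wrist_force: [1.0, -0.2, -1.3]
finger_gap: 0.0001
grip_force: 0.0
[-194.8 -107.   215.1] [ 1.  -0.2 -1.3]
90 20 [-59.5 -47.6 -16.6] [-4.7 15.7]
95 34 [-56.2 -46.2 -30. ] [ 1.  15.4]
100 35 [-55.9 -45.2 -30. ] [ 1.8 16.5]
105 38 [-56.2 -47.3 -29.5] [-0.6 15.6]
110 41 [-55.3 -46.3 -29.5] [-1.  15.2]
115 61 [-54.  -42.4 -31.5] [-3.7 12.9]
flap -68 [84.3 89.8 93.9]
flap -60 [ 84.5  99.7 116.1]
flap -52 [ 85.7 107.9 117.1]
flap -44 [ 85.  108.8 117.4]
flap -36 [ 86.8 107.4 117.1]
flap -28 [81.1 89.7 97.1]
flap -20 [ 83.   98.7 104.5]
flap -12 [ 88.3 104.4 107.4]
flap -4 [ 96.6 106.2 107.8]
flap 4 [ 95.1 105.6 107.2]
[[np.int32(431), np.int32(0), np.int32(49), np.int32(30), np.int32(1194)], [np.int32(480), np.int32(0), np.int32(128), np.int32(262), np.int32(13201)], [np.int32(525), np.int32(3), np.int32(12), np.int32(25), np.int32(101)], [np.int32(626), np.int32(26), np.int32(14), np.int32(24), np.int32(242)], [np.int32(425), np.int32(31), np.int32(51), np.int32(102), np.int32(2745)], [np.int32(595), np
[... 773 characters left out ...]
.int32(9), np.int32(43)], [np.int32(344), np.int32(290), np.int32(67), np.int32(97), np.int32(3040)], [np.int32(500), np.int32(323), np.int32(78), np.int32(77), np.int32(2520)], [np.int32(559), np.int32(350), np.int32(20), np.int32(10), np.int32(48)], [np.int32(558), np.int32(359), np.int32(18), np.int32(17), np.int32(82)], [np.int32(358), np.int32(365), np.int32(42), np.int32(24), np.int32(239)], [np.int32(327), np.int32(373), np.int32(75), np.int32(27), np.int32(713)], [np.int32(442), np.int32(373), np.int32(31), np.int32(27), np.int32(596)], [np.int32(345), np.int32(386), np.int32(30), np.int32(14), np.int32(171)], [np.int32(321), np.int32(388), np.int32(30), np.int32(12), np.int32(220)]]
```

```bash
python3 - <<'E'
from h import *
np.set_printoptions(precision=1,suppress=True)
p,d=eyes.read_camera("scene"); q=np.load("pics/scene0.npz")
for dd in(q["d"],d):
    s=stand(cloud("scene",dd)).reshape(-1,3)
    t=s[(abs(s[:,0])<16)&(s[:,1]>60)&(s[:,1]<200)&(s[:,2]>88)&(s[:,2]<105)]
    c=cloud("scene",dd)[262:312,305:358].reshape(-1,3); c=c[(c[:,2]>.03)&(c[:,2]<.06)]*1000
    print("tube",t[:,1].max(),np.median(t,0),"cup",np.median(c,0),c.min(0),c.max(0))
print(env.hand_in())
E
```

```text
tube 176.7010968983894 [ -4.9 126.7  95.5] cup [441.2 132.1  42.8] [407.9  95.   30. ] [470.2 167.   52.3]
tube 176.87171165636934 [ -4.7 125.8  95.5] cup [440.6 132.   43. ] [407.8  95.7  30.1] [469.8 167.7  52.3]
the job is handed in; nothing more can be done
None
```

The clamp is closed and handed in. The half is down on the tube, the bolt is upright in its slot, and the knob is tight on the lug. The last push read 19.6 N, near the top of the 11 to 20 N range. Measured before hand-in, the tube and cup had not moved; I didn't measure the timer and spice jar.

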